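# Square the frame corner on the suction plate and open its valve

### The job

Set the wooden frame corner down in the fenced corner of the suction plate, with both its outer faces flush against the two fences and no gap. Then turn on the suction to the plate: swing the lever of the valve next to the plate round until it lies along its pipe, hard against its stop. Leave the other valve shut, the frame corner still flush, and do not knock the spool or the tape roll about.

Things in the scene. Friction and masses are not known exactly. Their poses are not given: they have to be found in the camera images.
- frame_corner: Loose L-shaped corner of a light wooden picture frame, 150 g, flat on the bench: two square arms, each 100 mm long outside, 24 wide, 36 high. Origin: outer corner of the L at the underside; one arm runs along -x, the other along -y, so the outer faces are the planes x = 0 and y = 0; z up. Starts within 0.6 rad of yaw 0.
- hold_down: Fixed suction station, yaw within 0.25 rad. Aluminium plate 170 x 170 mm, top 18 mm above the bench, origin at the bench under its centre. From its -y side a pipe (axis 32 mm high) runs along -y: plate valve at 175 mm, tee at 270, spare valve at 345, capped end at 425; all but hubs and levers is under 54 mm high. From the tee a pipe goes along +x to a grey pump, 130 to 280 mm out, 114 mm high.
- fence_corner (a point): Where the inner faces of the two steel fences meet, on the plate's top (18 mm above the bench); axes as hold_down. Those faces are the planes x = 0 and y = 0; the fences are 15 mm thick, stand 12 mm above the plate along its +x and +y edges. The frame corner is flush when its origin and axes coincide with this.
- plate_valve (a joint): Angle of the lever of the valve next to the plate. 0 = shut: lever straight across the pipe, towards hold_down's -x. Grows anticlockwise seen from above to pi/2 = open, hard stop: lever along the pipe, towards hold_down's -y. It starts between 0 and 0.25, stays where it is left, and takes about 4 N at the grip.
- plate_valve_hub (a point): On the vertical turning axis of the plate valve's lever, at lever height (77 mm above the bench).
- plate_valve_grip (a point): Middle of the black sleeve of the plate valve's lever, 70 mm out from the hub and 77 mm above the bench. The sleeve is 62 mm long (38 to 100 mm from the axis), 18 mm wide, 14 mm high; a flat steel bar 14 mm wide, 5 mm thick joins it to the hub.
- spare_valve (a joint): Angle of the lever of the like valve farther from the plate, beyond the tee, which leads only to a capped end. It starts shut at 0 (lever towards hold_down's -x) and must stay shut.
- spare_valve_grip (a point): Middle of the black sleeve of the spare valve's lever, 70 mm from its axis, 77 mm above the bench.
- thread_spool: Loose white thread spool standing behind the plate, 44 mm across, 60 mm high; origin at the centre of its underside.
- linen_tape: Loose roll of tan tape lying flat in front of the plate, 66 mm across, 19 mm high; origin at the centre of its underside.

How it is judged:
By the outcome, as a careful person would: the job done as asked, in the order asked, and still so for the second after the job is handed in, with the robot touching nothing.
It also fails if it takes over 48 s, if anything falls off the work surface, if the arm or the gripper's body presses on something with over 40 N, if the wrist force passes 120 N, or if a joint passes its speed limit or range.

### The arm

A 6-joint arm with a two-finger parallel gripper is mounted at the origin on the work surface; the furniture and walls round the work are solid. World frame = base frame: x ahead of the robot, y to its left, z up, the work surface at z = 0. Lengths are in m, angles in degrees, forces in N, time in s.
With the tool pointing down it reaches from about 0.35 to 0.875 m from the base axis. Payload 4.2 kg.
Tool frame: the origin (TCP) lies between the finger pads; the fingertips stand 14 mm ahead of it and the grasp point (between the pads) lies 5 mm behind it (r.tcp_to_tips is the distance from the TCP to the fingertips, in m); y points along the fingers, x is the direction in which the jaws open and shut, and the axes are right-handed (so a half turn about y gives the same grasp; the last joint's range is limited). The gripper opens to 87 mm and grips with 3 to 60 N. Pads are 19 mm wide; open, the fingers measure 117 mm over their backs; the gripper's body (75 mm by 190 mm) begins 51 mm behind the grasp point.
Start: joints at [80.306, 22.042, 0.453, 0, -68.411, -14.817], TCP at [0.259, 0.569, 0.237] pointing down, gripper open.
Joint ranges: [-179.83, 179.83], [-69.29, 118.12], [-61.27, 80.66], [-181.25, 117.63], [-171.15, -9.14], [-177.46, 177.46]. Speed limits (degrees/s): [159.86, 159.86, 180, 180, 180, 180].

### API

Orientations are given as a 3x3 rotation matrix whose columns are the frame's x, y, z axes.
In Python, from station import sense, optics, ticket, r gives the robot as it stands.
- The arm moves only by the tool carry_out, never from a script. Its argument "steps" is a list that holds one entry, the list of rows, each a list of 6 numbers: the shift along the world's x, y, z in cm, then the turn, a rotation vector about the world's x, y, z in rad. A call has 1 to 20 rows; each row is the pose to reach, as a shift and turn from the pose commanded when the call began; what a row does not reach only later rows make up. A row lasts 1/8 s, in which the tool goes at most 62.5 mm and 10.7 degrees, less where a joint would pass 70% of its speed; a pose out of reach is approached as far as the arm can. A call with a gripper value outside its range is refused whole. "fingers" is the closure in counts, from 0 (fully open) to 255 (shut), set as the call begins (left out, the last holds). The fingers move at their own pace and stop on an object; the grip force is fixed at half the most. Time passes only in rows, so rows that repeat a pose let the fingers close. It gives the time, the measured TCP pose, the force and the opening at its end, in the units of the state.
- sense(): the state, without advancing time (a new reading comes with each control period).
- optics.capture(name): name is "scene" or "top" or "wrist"; returns a dict with "image" (480x640x3 uint8, red, green, blue), "fov_y" (degrees; the focal length in pixels is half the picture's height over the tangent of half this angle, whatever the lens; pixels are square), "cx", "cy" (the principal point, pixels), "rvec" (rotation vector, rad) and "tvec" (3), from world to camera coordinates, as OpenCV has them. Camera axes: x right, y down, z forward; pixel columns grow to the right and rows downward; lengths in m; the calibration is good to about 2 mm. A picture is of the moment at which its call begins. There is no depth.
- ticket.finish_job(): hands the job in, once; it reports no verdict.
The state is a dict: "time_s": time; "joints": joint angles; "joint_velocities": joint speeds; "effort": joint torques, N m; "tcp_pos": TCP position; "ee_rot": TCP orientation; "wrist_force": force on the tool from outside, world axes, zero at the start; "moment": the same for the moment, N m; "gripper_width": opening from 0.0 (shut) to 1.0 (fully open).
Only numpy, scipy, OpenCV 4.12 (cv2) and the standard library are available. Lean on these libraries where they do the work, as an engineer would, in place of code of your own. Each camera call takes 0.05 s, during which the arm holds its last target.

## Working session

There is one attempt and no reset: what is moved stays moved. The work goes in short steps, Python scripts to look and compute and a tool call to move; the robot and the scene stay as the last step left them, time stands still between calls to the robot, and variables do not carry over. Pictures are saved under pics/ and viewed, and the job is handed in when it is done.

Besides the shell and the picture viewer there is one more tool, called after "Request:" as name([rows], argument=value, ...), one row to a line, values as JSON. carry_out: Moves the arm, as the interface text tells. Its arguments: {"type":"object","properties":{"steps":{"type":"array","items":{"type":"array","items":{"type":"array","items":{"type":"number"}}}},"fingers":{"type":"number"}},"required":["steps"]}

```bash
ls; mkdir -p pics; python3 - <<'E'
from station import sense, optics, ticket, r
import cv2
s=sense(); print(s)
for n in("scene","top","wrist"):
    c=optics.capture(n); cv2.imwrite(f"pics/{n}0.png",c["image"][:,:,::-1]); print(n,c["fov_y"],c["cx"],c["cy"],c["rvec"],c["tvec"], [k for k in c])
E
```

```text
pics
{'time_s': 0.0, 'joints': array([ 8.03058425e+01,  2.20893868e+01,  3.79786117e-01, -2.84848394e-02,
       -6.84099141e+01, -1.48154396e+01]), 'joint_velocities': array([ 0.00112505,  0.06055683, -0.02954867,  0.08939504,  0.05876779,
        0.03933307]), 'effort': array([-1.73265616e-04, -3.90668392e+01,  1.87407714e+01,  4.22006384e+00,
        1.09893386e-02, -1.90036858e-04]), 'tcp_pos': array([0.25903697, 0.56816883, 0.23547539]), 'ee_rot': array([[-4.15011677e-01, -8.06912126e-04,  9.09815727e-01],
       [-9.09813580e-01, -1.97825422e-03, -4.15012453e-01],
       [ 2.13472538e-03, -9.99997718e-01,  8.68589915e-05]]), 'wrist_force': array([ 0.11408868,  0.45715187, -0.15302992]), 'moment': array([-0.01256718,  0.01077387, -0.06213406]), 'gripper_width': 1.0027630820826097}
scene 49.332583097353535 321.6134172244947 236.14548665964833 [ 2.32011885 -0.74235531  0.27493741] [-0.45866112  0.31104144  0.90450565] ['image', 'fov_y', 'cx', 'cy', 'rvec', 'tvec']
top 53.52397952795438 328.9958956457251 239.3734357085116 [ 2.15083973 -2.13038207  0.11225731] [0.04289617 0.58444072 1.13760501] ['image', 'fov_y', 'cx', 'cy', 'rvec', 'tvec']
wrist 58.027845151373164 321.431993729887 241.06354454827144 [-1.60413113  2.49460842  0.35352982] [ 0.62459004 -0.0336203   0.39235803] ['image', 'fov_y', 'cx', 'cy', 'rvec', 'tvec']
```

View pics/scene0.png

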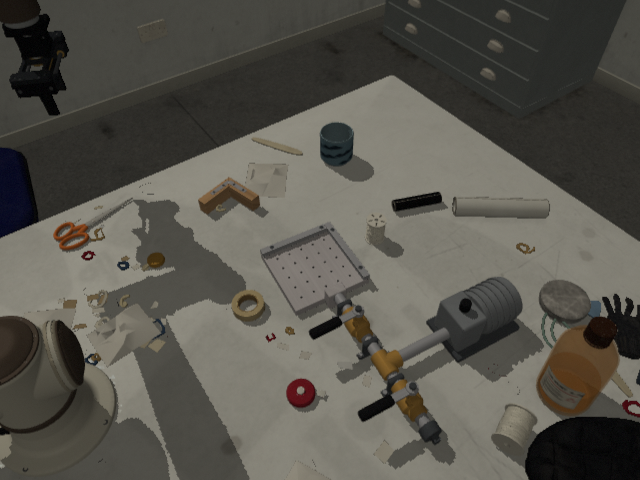

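View pics/top0.png

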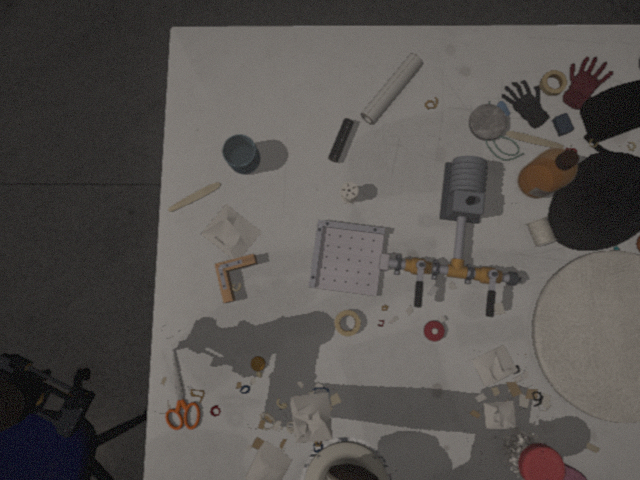

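View pics/wrist0.png

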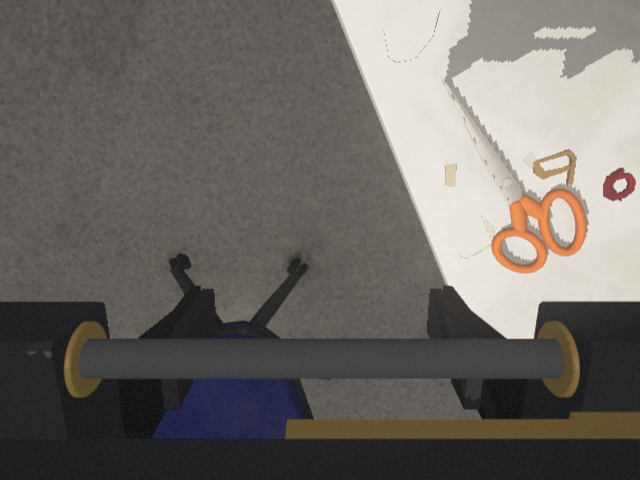

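```bash
python3 - <<'E'
import cv2
a=cv2.imread("pics/top0.png")
cv2.imwrite("pics/t_a.png",cv2.resize(a[215:315,200:330],None,fx=6,fy=6,interpolation=cv2.INTER_CUBIC))
cv2.imwrite("pics/t_b.png",cv2.resize(a[175:345,300:400],None,fx=3.5,fy=3.5,interpolation=cv2.INTER_CUBIC))
cv2.imwrite("pics/t_c.png",cv2.resize(a[205:325,370:530],None,fx=5,fy=5,interpolation=cv2.INTER_CUBIC))
b=cv2.imread("pics/scene0.png")
cv2.imwrite("pics/s_a.png",cv2.resize(b[165:225,190:270],None,fx=8,fy=8,interpolation=cv2.INTER_CUBIC))
cv2.imwrite("pics/s_b.png",cv2.resize(b[205:325,220:380],None,fx=5,fy=5,interpolation=cv2.INTER_CUBIC))
E
```

```text
(no output)
```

View pics/t_a.png

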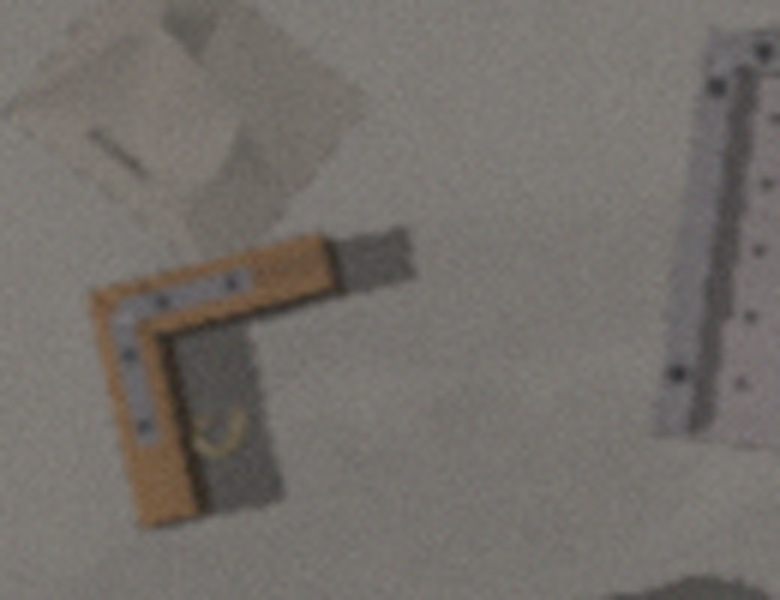

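View pics/t_b.png

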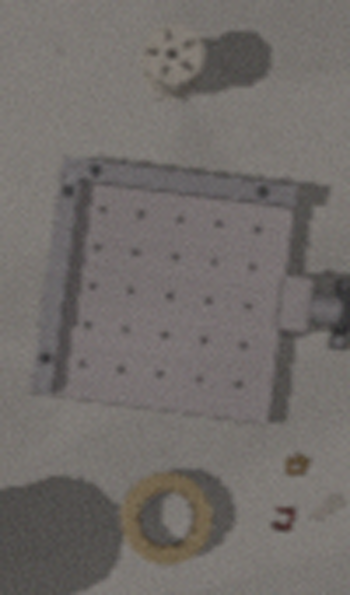

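View pics/t_c.png

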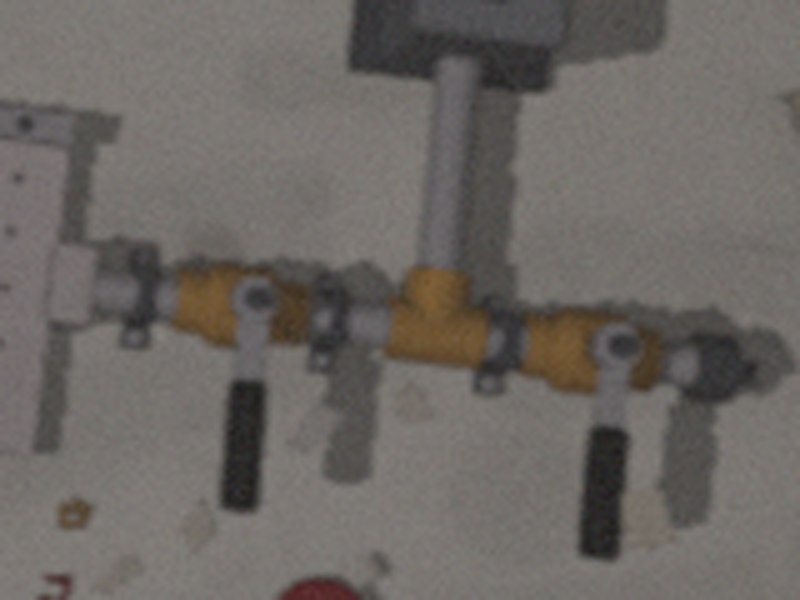

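View pics/s_a.png

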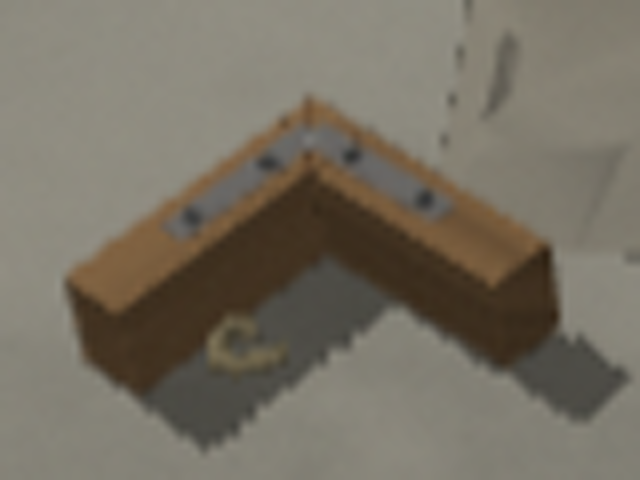

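View pics/s_b.png

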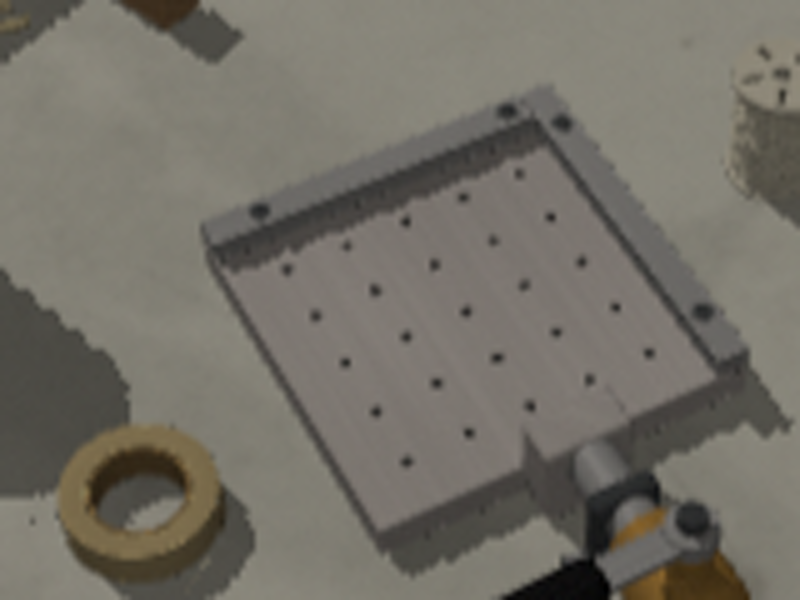

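```bash
cat > h.py <<'E'
import numpy as np, cv2, pickle
from scipy.optimize import least_squares
def cam(c):
    f=240/np.tan(np.radians(c["fov_y"])/2)
    return np.array([[f,0,c["cx"]],[0,f,c["cy"]],[0,0,1.]]),np.array(c["rvec"],float),np.array(c["tvec"],float)
def proj(C,P): return cv2.projectPoints(np.asarray(P,float).reshape(-1,3),C[1],C[2],C[0],None)[0][:,0]
def up(C,uv,z):
    R=cv2.Rodrigues(C[1])[0]; d=R.T@np.linalg.inv(C[0])@np.array([uv[0],uv[1],1.]); o=-R.T@C[2]
    return o+d*(z-o[2])/d[2]
def px(u,v,s,ox,oy): return np.array([ox+(u+.5)/s-.5, oy+(v+.5)/s-.5])
def T(p,P):
    P=np.asarray(P,float); c,s=np.cos(p[2]),np.sin(p[2])
    return np.c_[p[0]+c*P[:,0]-s*P[:,1],p[1]+s*P[:,0]+c*P[:,1],P[:,2]]
E
python3 - <<'E'
from station import optics
import pickle
pickle.dump({n:{k:v for k,v in optics.capture(n).items() if k!="image"} for n in("scene","top")},open("cams.pkl","wb"))
E
cat > fit1.py <<'E'
from h import *
c=pickle.load(open("cams.pkl","rb")); CT=cam(c["top"]); CS=cam(c["scene"])
ta=lambda u,v:px(u,v,6,200,215); tb=lambda u,v:px(u,v,3.5,300,175); tc=lambda u,v:px(u,v,5,370,205)
sa=lambda u,v:px(u,v,8,190,165); sb=lambda u,v:px(u,v,5,220,205)
F=[(CT,(0,0,36),ta(93,293)),(CT,(0,-100,36),ta(325,235)),(CT,(-24,-100,36),ta(338,290)),(CT,(-100,0,36),ta(145,525)),(CT,(-100,-24,36),ta(200,512)),
(CS,(0,0,36),sa(308,97)),(CS,(0,-100,36),sa(550,245)),(CS,(-24,-100,36),sa(493,288)),(CS,(-100,0,36),sa(67,282)),(CS,(-100,-24,36),sa(118,315)),(CS,(-100,-24,0),sa(143,398)),(CS,(-24,-100,0),sa(505,368)),(CS,(-24,-24,36),sa(308,170))]
def fit(F,x0,tag):
    f=lambda p:np.concatenate([(proj(C,T(p,[np.array(P)/1000]))[0]-uv) for C,P,uv in F])
    s=least_squares(f,x0,loss='soft_l1'); print(tag,s.x.round(4),np.round(f(s.x).reshape(-1,2),1).tolist()); return s.x
p0=up(CT,ta(93,293),.036)
for tag,sel in(("frame both",F),("top",F[:5]),("scene",F[5:])): fit(sel,[p0[0],p0[1],0],tag)
H=[(CT,(85,85,30),tb(62,157)),(CT,(-85,-85,18),tb(271,420)),(CT,(-85,85,30),tb(33,392)),(CT,(85,-85,30),tb(300,184)),
(CS,(85,85,30),sb(550,88)),(CS,(-85,85,30),sb(203,228)),(CS,(85,-85,30),sb(747,350)),(CS,(-85,-85,18),sb(380,530)),(CS,(70,70,30),sb(527,120)),(CS,(70,-85,30),sb(718,362))]
p0=up(CT,tb(62,157),.03)
for tag,sel in(("hold both",H),("top",H[:4]),("scene",H[4:])): h=fit(sel,[p0[0]-.08,p0[1]-.08,0],tag)
for n,uv,z in(("hub",tc(257,297),.083),("spare hub",tc(622,345),.083),("sl far",tc(240,510),.084),("sl near",tc(247,382),.084),("sp far",tc(600,557),.084),("sp near",tc(608,430),.084),("tape",tb(167,518),.019),("spool",tb(174,58),.06)): print(n,up(CT,uv,z).round(4))
for n,uv,z in(("hub",sb(693,518),.083),("tape",sb(140,500),.019)): print(n,up(CS,uv,z).round(4))
E
python3 fit1.py
```

```text
frame both [0.5233 0.3315 0.2662] [[-0.4, -0.5], [-0.0, -1.0], [0.0, -0.9], [-0.1, 0.2], [0.2, -0.1], [0.3, 0.0], [0.1, -0.2], [-0.0, 0.1], [-1.0, -0.4], [-0.3, 0.1], [-0.8, 0.6], [0.1, 1.0], [0.1, 0.5]]
top [0.5227 0.3309 0.2563] [[-0.2, -0.2], [0.3, -0.4], [0.2, -0.2], [-0.3, 0.6], [0.0, 0.3]]
scene [0.5234 0.3323 0.2758] [[0.2, -0.2], [0.3, -0.6], [0.2, -0.3], [-0.8, -0.5], [-0.0, 0.0], [-0.5, 0.5], [0.3, 0.6], [0.1, 0.3]]
hold both [ 0.5424  0.0023 -0.1134] [[0.6, -0.5], [0.5, 0.6], [0.1, -0.1], [0.1, -0.1], [-1.0, -1.0], [-1.2, -0.6], [0.4, -0.4], [-0.2, 1.1], [1.0, -0.7], [-0.0, 0.1]]
top [ 0.5424  0.003  -0.1097] [[0.1, -0.4], [0.3, 0.5], [-0.1, 0.1], [-0.3, -0.3]]
scene [ 0.5424  0.0016 -0.1161] [[-0.7, -0.8], [-1.0, -0.6], [0.6, -0.0], [-0.1, 1.2], [1.3, -0.5], [0.1, 0.4]]
hub [ 0.5215 -0.1698  0.083 ]
spare hub [ 0.5006 -0.3392  0.083 ]
sl far [ 0.4222 -0.1604  0.084 ]
sl near [ 0.4815 -0.1644  0.084 ]
sp far [ 0.4026 -0.3255  0.084 ]
sp near [ 0.461  -0.3311  0.084 ]
tape [0.3807 0.0016 0.019 ]
spool [ 0.7011 -0.0008  0.06  ]
hub [ 0.5239 -0.1699  0.083 ]
tape [ 0.3802 -0.0044  0.019 ]
```

Request:
carry_out([
  [[3,-3.5,-1,0,0,0.1],[7,-8,-3,0,0,0.25],[11,-13,-5,0,0,0.4],[15,-18,-7,0,0,0.55],[19,-22.5,-9,0,0,0.694],[21.5,-25.5,-10,0,0,0.694],[22.1,-26.2,-11,0,0,0.694],[22.1,-26.2,-11,0,0,0.694]],
], fingers=0)

```text
time_s: 1.25
tcp_pos: [0.4801, 0.306, 0.1257]
ee_rot: [[0.262, -0.001, 0.965], [-0.965, -0.001, 0.262], [0.001, -1.0, -0.002]]
wrist_force: [-0.8, 0.0, -0.4]
gripper_width: 0.999
```

```bash
python3 - <<'E'
from station import sense, optics, r
import cv2
s=sense(); print(s['time_s'],s['tcp_pos'],s['ee_rot'].round(3),s['joints'].round(1),s['wrist_force'].round(2),[a for a in dir(r) if a[0]!='_'])
for n in("wrist",):
    c=optics.capture(n); cv2.imwrite(f"pics/{n}1.png",c["image"][:,:,::-1])
E
```

```text
1.25 [0.48013472 0.3060453  0.1257256 ] [[ 0.262 -0.001  0.965]
 [-0.965 -0.001  0.262]
 [ 0.001 -1.    -0.002]] [ 48.8  22.7 -16.   -0.  -51.4  56.4] [-0.76  0.05 -0.43] ['PlanningError', 'tcp_to_tips']
```

View pics/wrist1.png

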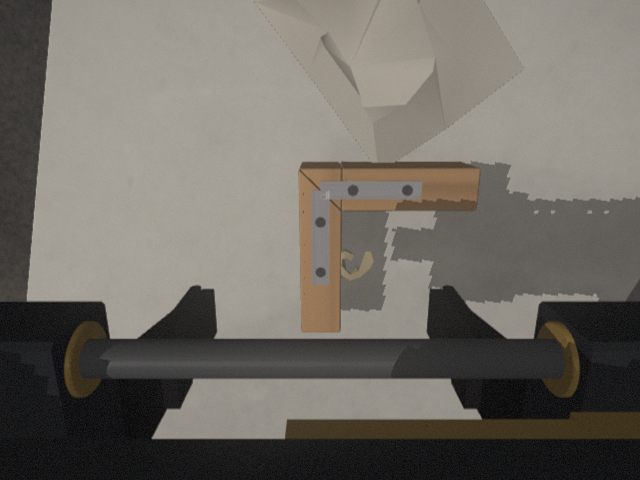

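```bash
python3 - <<'E'
from h import *
from station import sense, optics
c=cam(optics.capture("wrist"))
for n,uv in(("corner",(301,163)),("-x end out",(301.5,332)),("-x end in",(340,332)),("-y out",(479,167)),("-y in",(479,210)),("inner",(341,210))): print(n,up(c,uv,.036).round(4))
t=sense()['tcp_pos']; t[2]=.036; print(proj(c,t))
E
```

```text
corner [0.5276 0.3318 0.036 ]
-x end out [0.4282 0.3057 0.036 ]
-x end in [0.4344 0.2829 0.036 ]
-y out [0.5512 0.2369 0.036 ]
-y in [0.5286 0.2282 0.036 ]
inner [0.5081 0.3034 0.036 ]
[[320.63628164 253.66804325]]
```

Request:
carry_out([
  [[0,0,-4,0,0,0],[0,0,-7.5,0,0,0],[0,0,-9.2,0,0,0],[0,0,-9.7,0,0,0],[0,0,-9.7,0,0,0]],
])

```text
time_s: 1.98
tcp_pos: [0.4802, 0.3079, 0.0302]
ee_rot: [[0.265, 0.001, 0.964], [-0.964, 0.001, 0.265], [-0.0, -1.0, 0.001]]
wrist_force: [0.7, -0.2, 0.7]
gripper_width: 0.995
```

Request:
carry_out([
  [[0,0,0,0,0,0],[0,0,0,0,0,0],[0,0,0,0,0,0],[0,0,0,0,0,0],[0,0,0,0,0,0],[0,0,0,0,0,0]],
], fingers=255)

```text
time_s: 2.72
tcp_pos: [0.4803, 0.3066, 0.0295]
ee_rot: [[0.263, -0.0, 0.965], [-0.965, -0.0, 0.263], [0.0, -1.0, -0.0]]
wrist_force: [0.3, 1.0, 0.1]
gripper_width: 0.402
```

Request:
carry_out([
  [[0,0,0,0,0,0],[0,0,0,0,0,0],[0,0,0,0,0,0],[0,0,0,0,0,0]],
])

```text
time_s: 3.22
tcp_pos: [0.4803, 0.3067, 0.0295]
ee_rot: [[0.263, -0.0, 0.965], [-0.965, 0.0, 0.263], [-0.0, -1.0, -0.0]]
wrist_force: [0.2, 0.5, -1.0]
gripper_width: 0.272
```

Request:
carry_out([
  [[0,0,2,0,0,0],[0,0,5,0,0,0],[0,0,8,0,0,0],[0,0,8,0,0,0]],
])

```text
time_s: 3.72
tcp_pos: [0.4812, 0.3078, 0.1116]
ee_rot: [[0.263, 0.004, 0.965], [-0.965, 0.004, 0.263], [-0.003, -1.0, 0.004]]
wrist_force: [-0.0, 0.6, -2.5]
gripper_width: 0.277
```

```bash
python3 - <<'E'
from h import *
from station import sense, optics
C=optics.capture("wrist");cv2.imwrite("pics/wrist2.png",C["image"][:,:,::-1])
E
```

```text
(no output)
```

View pics/wrist2.png

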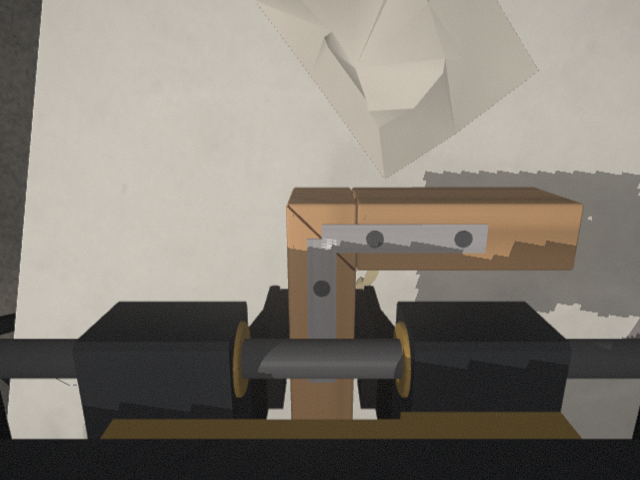

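```bash
python3 - <<'E'
from h import *
from station import sense, optics
s=sense(); C=optics.capture("wrist"); c=cam(C); z=s['tcp_pos'][2]+.0065
R=s['ee_rot']
print(s['time_s'],s['tcp_pos'])
for n,uv in(("corner",(288.5,205)),("-y out",(582,205)),("-y in",(575,269.5)),("inner",(353,269.5))):
    p=up(c,uv,z); print(n,p.round(4),(R.T@(p-s['tcp_pos'])).round(4))
im=C["image"][:,:,::-1][180:300,270:430]
cv2.imwrite("pics/w2c.png",cv2.resize(im,None,fx=5,fy=5,interpolation=cv2.INTER_CUBIC))
E
```

```text
3.775 [0.48013226 0.30678625 0.10983084]
corner [0.5241 0.3305 0.1163] [-0.0113 -0.0065  0.0486]
-y out [0.5499 0.2356 0.1163] [ 0.087  -0.0066  0.0487]
-y in [0.5282 0.2282 0.1163] [ 0.0884 -0.0066  0.0257]
inner [0.5077 0.3031 0.1163] [ 0.0108 -0.0065  0.0257]
```

View pics/w2c.png

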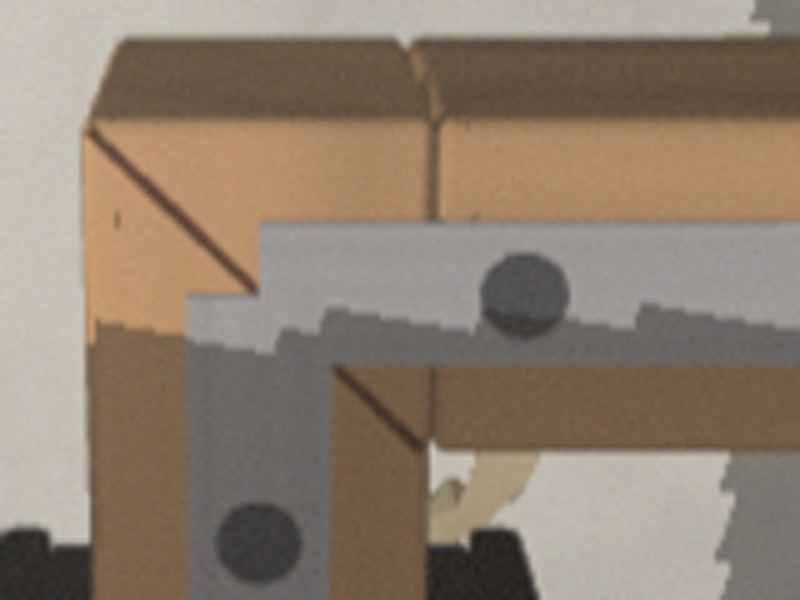

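Request:
carry_out([
  [[1,-3,0,0,0,-0.05],[2.5,-8,0,0,0,-0.13],[4,-13,0,0,0,-0.22],[5.5,-18,0,0,0,-0.3],[7,-23,0,0,0,-0.36],[7.7,-25.2,0,0,0,-0.383],[7.9,-25.8,0,0,0,-0.383],[7.9,-25.8,0,0,0,-0.383],[7.9,-25.8,0,0,0,-0.383]],
])

```text
time_s: 4.95
tcp_pos: [0.5589, 0.0495, 0.1091]
ee_rot: [[-0.115, -0.001, 0.993], [-0.993, -0.0, -0.115], [0.0, -1.0, -0.001]]
wrist_force: [-0.8, -0.1, -1.6]
gripper_width: 0.274
```

```bash
python3 - <<'E'
from h import *
from station import sense, optics
s=sense(); print(s['time_s'],s['tcp_pos'],s['ee_rot'].round(4),s['gripper_width'],s['joints'].round(0))
for n in("wrist","scene","top"):
    C=optics.capture(n);cv2.imwrite(f"pics/{n}3.png",C["image"][:,:,::-1])
    if n=="wrist": pickle.dump({k:v for k,v in C.items() if k!="image"},open("w3.pkl","wb"))
E
```

```text
4.95 [0.55885932 0.04949672 0.10908963] [[-1.152e-01 -9.000e-04  9.933e-01]
 [-9.933e-01 -2.000e-04 -1.152e-01]
 [ 3.000e-04 -1.000e+00 -8.000e-04]] 0.27437873245810196 [ 22.  23. -18.  -0. -49.  62.]
```

View pics/wrist3.png

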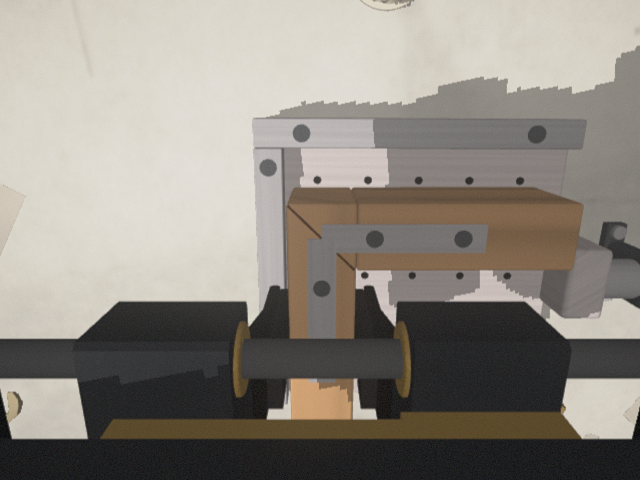

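View pics/scene3.png

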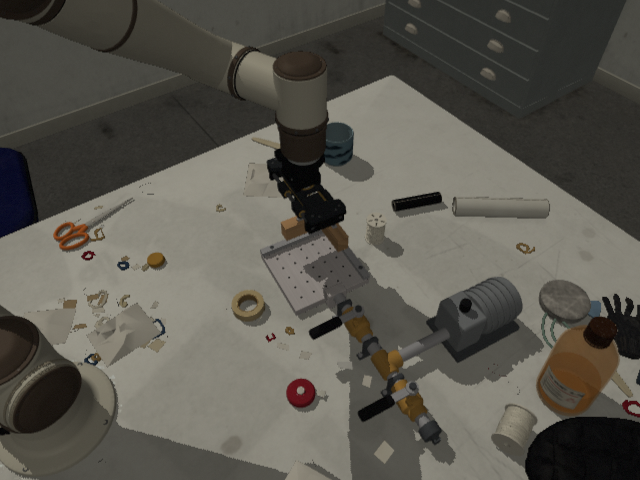

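```bash
python3 - <<'E'
from h import *
im=cv2.imread("pics/wrist3.png")
cv2.imwrite("pics/w3a.png",cv2.resize(im[105:225,240:400],None,fx=5,fy=5,interpolation=cv2.INTER_CUBIC))
cv2.imwrite("pics/w3b.png",cv2.resize(im[105:225,460:620],None,fx=5,fy=5,interpolation=cv2.INTER_CUBIC))
E
```

```text
(no output)
```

View pics/w3a.png

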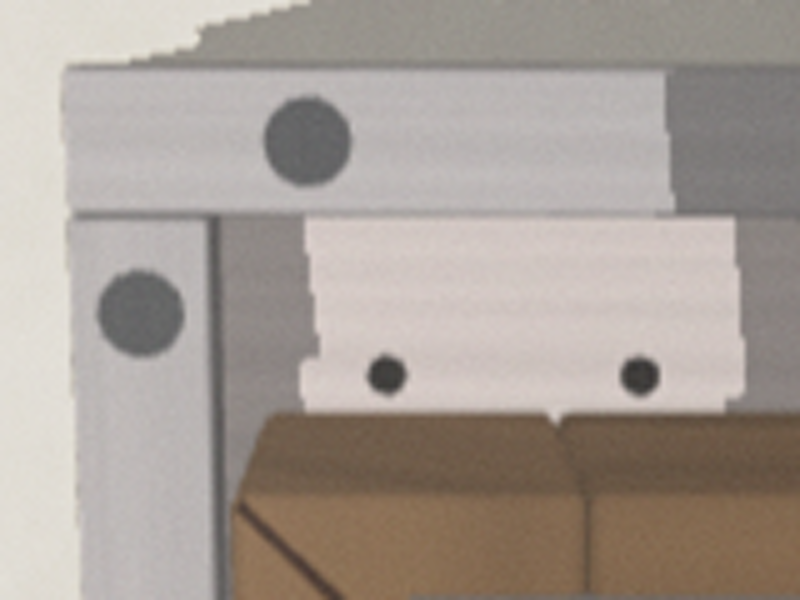

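View pics/w3b.png

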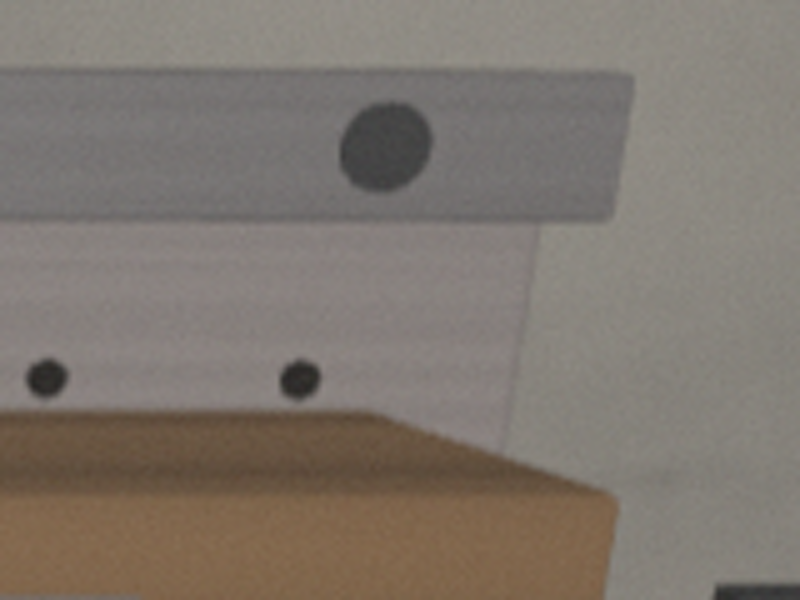

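```bash
python3 - <<'E'
from h import *
c=cam(pickle.load(open("w3.pkl","rb")))
a=lambda u,v:px(u,v,5,240,105); b=lambda u,v:px(u,v,5,460,105)
t=np.array([.55886,.0495,.10909]); z=t[2]+.0065
U=lambda p,z:up(c,p,z)
oc=U(a(62,66),.03);oe=U(b(634,74),.03);ie=U(b(612,219),.03); ic=U(a(210,214),.03); yl=U(a(217,598),.03); ih=U(a(300,213),.03)
print("outer corner",oc,"outer end",oe,np.linalg.norm(oc-oe),"yaw",np.arctan2((oc-oe)[0]*-1,(oc-oe)[1]))
print("inner",ih,ie,"yaw",np.arctan2(-(ih-ie)[0],(ih-ie)[1]),"ic",ic,"yl",yl,np.arctan2((ic-yl)[1],(ic-yl)[0]))
fc=U(a(235,498),z); fe=U(b(616,497),z); print("frame",fc,fe,np.arctan2(-(fc-fe)[0],(fc-fe)[1]))
fb=U(a(268,413),t[2]-.0295); print("frame bottom corner",fb, U(b(370,411),t[2]-.0295))
y=-.1155
X=np.array([np.cos(y),np.sin(y)]);Y=np.array([-np.sin(y),np.cos(y)])
for f in(fc,fb): d=(ic-f)[:2]; print(d@X,d@Y)
E
```

```text
outer corner [0.63842642 0.07617891 0.03      ] outer end [ 0.61816808 -0.09233052  0.03      ] 0.16972280038441212 yaw -0.11964655033292303
inner [0.62117578 0.05409289 0.03      ] [ 0.60380423 -0.09087562  0.03      ] yaw -0.11926113193302298 ic [0.62214295 0.06333991 0.03      ] yl [0.58159208 0.06832176 0.03      ] -0.12224172541941751
frame [0.60867164 0.05599856 0.11559   ] [ 0.59733763 -0.04253581  0.11559   ] -0.11452265348328333
frame bottom corner [0.60857155 0.05602692 0.07959   ] [ 0.59727975 -0.04303064  0.07959   ]
0.012535514374293476 0.008844915219814897
0.012638208495656713 0.00882828202926727
```

Request:
carry_out([
  [[1,0.5,-1,0,0,-0.005],[1,0.5,-3,0,0,-0.005],[1,0.5,-4.8,0,0,-0.005],[1,0.5,-5.7,0,0,-0.005],[1,0.5,-5.9,0,0,-0.005],[1,0.5,-5.9,0,0,-0.005]],
])

```text
time_s: 5.85
tcp_pos: [0.5698, 0.0539, 0.0509]
ee_rot: [[-0.121, 0.001, 0.993], [-0.993, 0.0, -0.121], [-0.0, -1.0, 0.001]]
wrist_force: [-0.1, -0.5, -1.8]
gripper_width: 0.277
```

```bash
python3 - <<'E'
from h import *
from station import sense, optics
s=sense(); print(s['time_s'],s['tcp_pos'],s['ee_rot'].round(4),s['wrist_force'])
C=optics.capture("wrist");cv2.imwrite("pics/wrist4.png",C["image"][:,:,::-1])
E
```

```text
5.85 [0.56977249 0.05386915 0.05087025] [[-1.212e-01  9.000e-04  9.926e-01]
 [-9.926e-01  1.000e-04 -1.212e-01]
 [-2.000e-04 -1.000e+00  8.000e-04]] [-0.09353754 -0.54717569 -1.77572786]
```

View pics/wrist4.png

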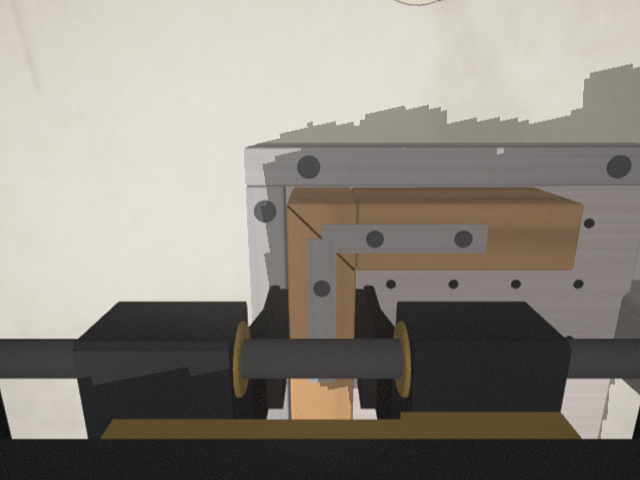

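Request:
carry_out([
  [[0,0,-0.15,0,0,0],[0,0,-0.3,0,0,0],[0,0,-0.3,0,0,0]],
])

```text
time_s: 6.28
tcp_pos: [0.5692, 0.0536, 0.0476]
ee_rot: [[-0.121, 0.0, 0.993], [-0.993, 0.0, -0.121], [-0.0, -1.0, 0.0]]
wrist_force: [0.4, 0.0, -1.5]
gripper_width: 0.271
```

Request:
carry_out([
  [[0,0,0,0,0,0],[0,0,0,0,0,0],[0,0,0,0,0,0],[0,0,0,0,0,0]],
], fingers=160)

```text
time_s: 6.78
tcp_pos: [0.5693, 0.0537, 0.0477]
ee_rot: [[-0.121, 0.0, 0.993], [-0.993, 0.0, -0.121], [-0.0, -1.0, 0.0]]
wrist_force: [-0.4, 0.0, 0.3]
gripper_width: 0.37
```

Request:
carry_out([
  [[0.02,0.2,0,0,0,0],[0.05,0.4,0,0,0,0],[0.07,0.6,0,0,0,0],[0.07,0.6,0,0,0,0]],
])

```text
time_s: 7.28
tcp_pos: [0.57, 0.0598, 0.0475]
ee_rot: [[-0.121, -0.0, 0.993], [-0.993, 0.0, -0.121], [-0.0, -1.0, -0.0]]
wrist_force: [-0.8, -0.0, -0.5]
gripper_width: 0.373
```

Request:
carry_out([
  [[0.01,0.08,0,0,0,0],[0.01,0.08,0,0,0,0]],
])

```text
time_s: 7.52
tcp_pos: [0.57, 0.0604, 0.0475]
ee_rot: [[-0.122, -0.0, 0.993], [-0.993, -0.0, -0.122], [0.0, -1.0, -0.0]]
wrist_force: [-0.1, -0.6, 0.3]
gripper_width: 0.369
```

```bash
cat > look.py <<'E'
from h import *
import sys
from station import sense, optics
s=sense(); print(s['time_s'],s['tcp_pos'],s['wrist_force'],s['moment'])
n,k=sys.argv[1:3]
C=optics.capture(n);cv2.imwrite(f"pics/{n}{k}.png",C["image"][:,:,::-1])
pickle.dump({k:v for k,v in C.items() if k!="image"},open(f"{n}{k}.pkl","wb"))
if len(sys.argv)>3:
    x,y,w,hh=map(int,sys.argv[3:7]); f=min(800/w,600/hh)
    cv2.imwrite(f"pics/{n}{k}c.png",cv2.resize(C["image"][y:y+hh,x:x+w,::-1],None,fx=f,fy=f,interpolation=cv2.INTER_CUBIC))
E
python3 look.py wrist 5 240 130 200 150
```

```text
7.525 [0.56997403 0.06044792 0.04752509] [-0.05678147 -0.58601163  0.25868499] [-0.18832748  0.0690039   0.0031384 ]
```

View pics/wrist5c.png

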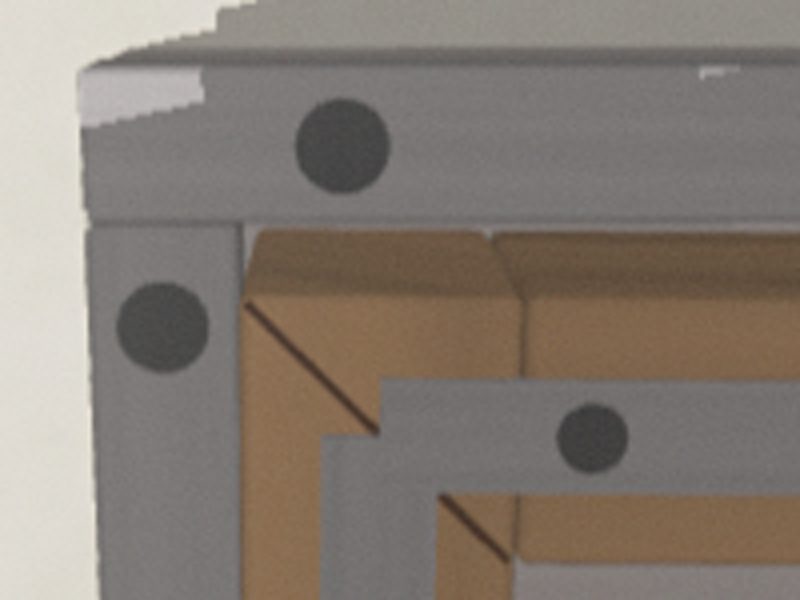

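Request:
carry_out([
  [[0.01,0.05,0,0,0,0],[0.01,0.1,0,0,0,0],[0.01,0.1,0,0,0,0]],
])

```text
time_s: 7.95
tcp_pos: [0.5702, 0.0612, 0.0475]
ee_rot: [[-0.121, -0.0, 0.993], [-0.993, -0.0, -0.121], [0.0, -1.0, -0.0]]
wrist_force: [0.2, -2.5, -0.9]
gripper_width: 0.374
```

Request:
carry_out([
  [[0.01,0.05,0,0,0,0],[0.01,0.1,0,0,0,0],[0.01,0.1,0,0,0,0]],
])

```text
time_s: 8.32
tcp_pos: [0.5701, 0.0613, 0.0476]
ee_rot: [[-0.121, -0.001, 0.993], [-0.993, -0.002, -0.121], [0.002, -1.0, -0.001]]
wrist_force: [0.9, -6.5, 0.6]
gripper_width: 0.37
```

Request:
carry_out([
  [[0,-0.2,0,0,0,0],[0.5,-0.26,0,0,0,0],[1.0,-0.32,0,0,0,0],[1.3,-0.36,0,0,0,0],[1.4,-0.37,0,0,0,0],[1.4,-0.37,0,0,0,0]],
])

```text
time_s: 9.07
tcp_pos: [0.5841, 0.0588, 0.0474]
ee_rot: [[-0.122, -0.0, 0.993], [-0.993, 0.0, -0.122], [0.0, -1.0, -0.0]]
wrist_force: [-0.5, -0.3, 0.2]
gripper_width: 0.372
```

```bash
python3 look.py wrist 6 240 130 400 300
```

```text
9.075 [0.58412363 0.0588172  0.04737101] [-0.54234271 -0.30140636  0.21651546] [ 0.08586513  0.10457662 -0.02928911]
```

View pics/wrist6c.png

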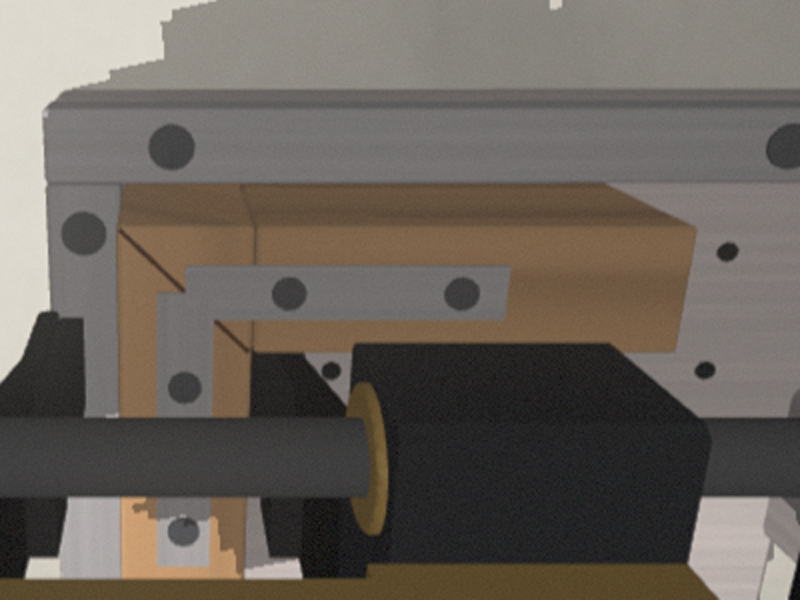

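Request:
carry_out([
  [[0.1,-0.01,0,0,0,0],[0.2,-0.02,0,0,0,0],[0.2,-0.02,0,0,0,0]],
])

```text
time_s: 9.5
tcp_pos: [0.5856, 0.0585, 0.0474]
ee_rot: [[-0.122, -0.001, 0.993], [-0.993, -0.0, -0.122], [0.0, -1.0, -0.001]]
wrist_force: [-2.5, 1.4, 1.0]
gripper_width: 0.374
```

Request:
carry_out([
  [[0.1,-0.01,0,0,0,0],[0.15,-0.02,0,0,0,0],[0.15,-0.02,0,0,0,0]],
])

```text
time_s: 9.88
tcp_pos: [0.5857, 0.0584, 0.0474]
ee_rot: [[-0.122, -0.004, 0.992], [-0.992, -0.0, -0.122], [0.001, -1.0, -0.004]]
wrist_force: [-6.6, 3.0, 4.6]
gripper_width: 0.378
```

```bash
python3 look.py wrist 7 240 130 400 300
```

```text
9.875 [0.58571563 0.05842013 0.04739635] [-6.58137803  2.99652057  4.64127019] [ 0.76184281  1.88820183 -0.11174296]
```

View pics/wrist7c.png

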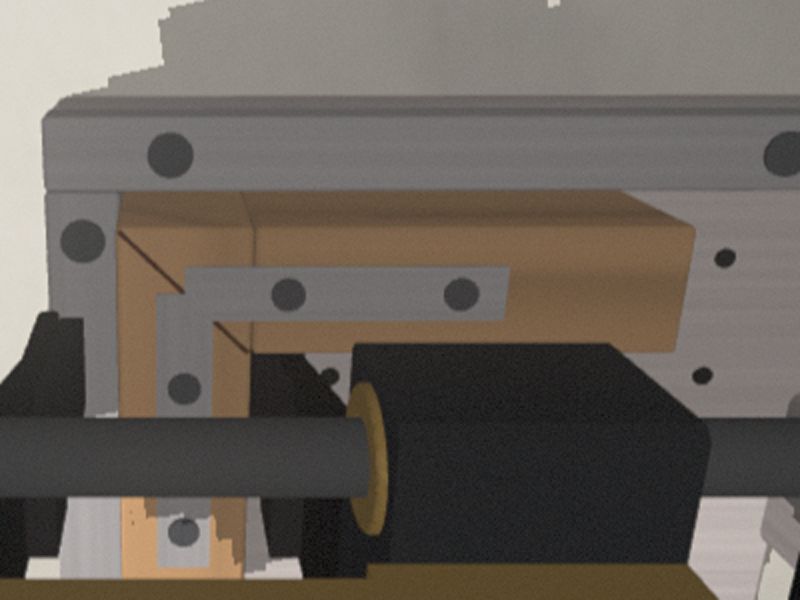

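Request:
carry_out([
  [[-0.2,0.02,0,0,0,0],[-0.4,0.05,0,0,0,0],[-0.4,0.15,0,0,0,0],[-0.38,0.2,0,0,0,0],[-0.38,0.24,0,0,0,0],[-0.38,0.24,0,0,0,0]],
])

```text
time_s: 10.68
tcp_pos: [0.5844, 0.0595, 0.0479]
ee_rot: [[-0.121, 0.0, 0.993], [-0.993, -0.001, -0.121], [0.001, -1.0, 0.0]]
wrist_force: [2.1, -6.1, 0.9]
gripper_width: 0.375
```

```bash
python3 look.py wrist 8 240 130 400 300
```

```text
10.675 [0.58442133 0.0595427  0.04785276] [ 2.09547667 -6.06200468  0.91442406] [-1.83360991 -0.35074587  0.02372086]
```

View pics/wrist8c.png

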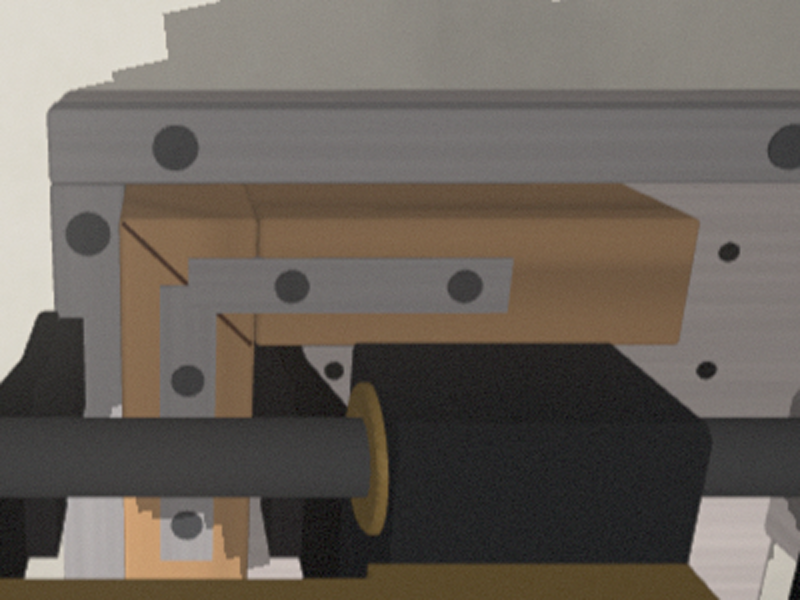

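Request:
carry_out([
  [[-0.05,-0.25,0,0,0,0],[-0.1,-0.45,0,0,0,0],[-0.1,-0.45,0,0,0,0],[-0.1,-0.45,2,0,0,0],[-0.1,-0.45,5,0,0,0],[-0.1,-0.45,8,0,0,0],[-0.1,-0.45,8,0,0,0]],
])

```text
time_s: 11.6
tcp_pos: [0.5847, 0.0571, 0.1303]
ee_rot: [[-0.121, 0.006, 0.993], [-0.993, 0.002, -0.121], [-0.003, -1.0, 0.006]]
wrist_force: [-0.2, -0.4, 0.2]
gripper_width: 0.37
```

```bash
python3 look.py wrist 9
```

```text
11.6 [0.58468854 0.05706828 0.13032025] [-0.17917715 -0.44209699  0.20822475] [-0.05233233 -0.0367659   0.00828428]
```

View pics/wrist9.png

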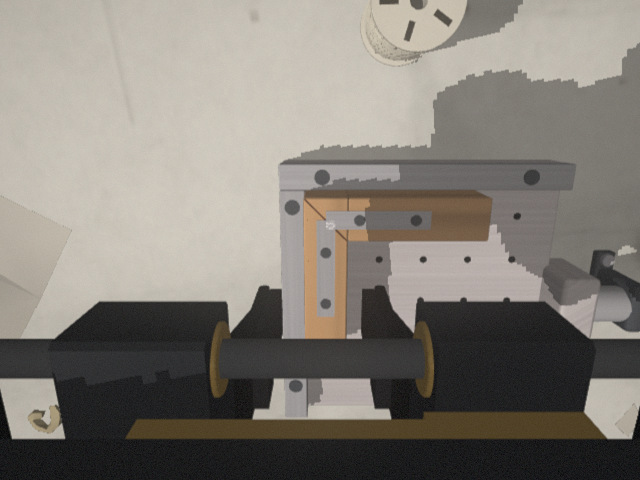

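Request:
carry_out([
  [[-2,-3,0,0,0,0],[-5,-7,0,0,0,0],[-8,-11,0,0,0,0],[-11,-15,0,0,0,0],[-12.7,-17.8,0,0,0,0],[-13.2,-18.5,0,0,0,0],[-13.2,-18.5,0,0,0,0],[-13.2,-18.5,0,0,0,0]],
], fingers=255)

```text
time_s: 12.65
tcp_pos: [0.4516, -0.1281, 0.1273]
ee_rot: [[-0.121, -0.0, 0.993], [-0.993, 0.0, -0.121], [-0.0, -1.0, -0.0]]
wrist_force: [-0.2, 0.1, -0.2]
gripper_width: 0.008
```

```bash
python3 look.py wrist 10; python3 look.py scene 10 280 180 200 150;python3 look.py top 10 290 190 240 180
```

```text
12.65 [ 0.45163265 -0.12808341  0.12728204] [-0.20207498  0.07436735 -0.20547062] [ 0.01574413 -0.03376161 -0.04053635]
12.7 [ 0.45164364 -0.12801243  0.12734468] [0.74483035 0.70576889 0.23258892] [-0.01881549 -0.07887015 -0.01674453]
12.75 [ 0.45157538 -0.12802983  0.12735247] [-0.50698252 -0.24955929 -0.3112079 ] [-0.06804489 -0.02456188  0.00980966]
```

View pics/wrist10.png

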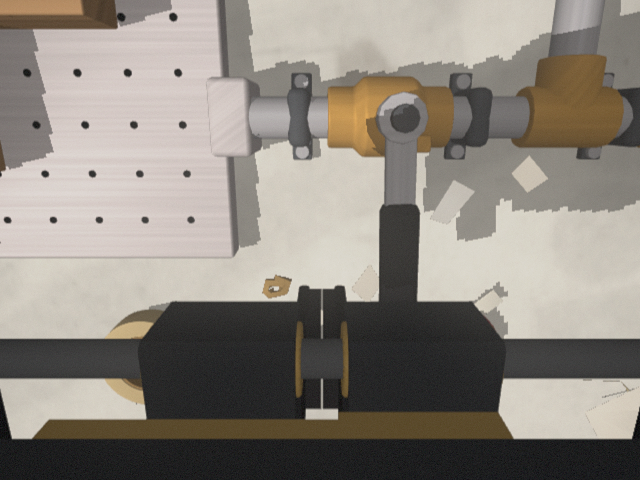

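View pics/scene10c.png

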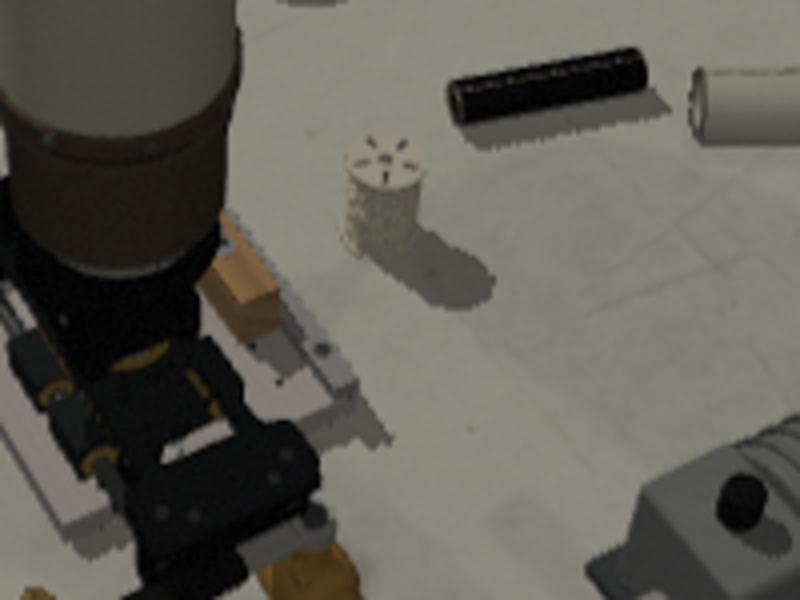

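View pics/top10c.png

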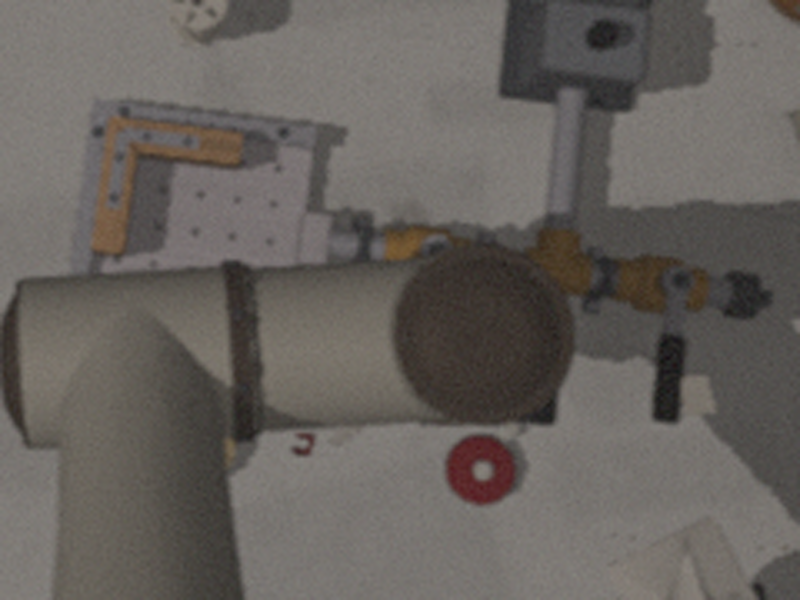

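```bash
python3 - <<'E'
from h import *
c=cam(pickle.load(open("wrist10.pkl","rb")))
for n,uv,z in(("hub",(403,118),.085),("sl L near",(381.5,207),.084),("sl R near",(418,207),.084),("slL",(379,300),.084),("slR",(417,300),.084)): print(n,up(c,uv,z).round(4))
E
```

```text
hub [ 0.5231 -0.1712  0.085 ]
sl L near [ 0.4856 -0.1591  0.084 ]
sl R near [ 0.4836 -0.1755  0.084 ]
slL [ 0.4402 -0.1542  0.084 ]
slR [ 0.438  -0.1724  0.084 ]
```

Request:
carry_out([
  [[0,0,-2,0,0,0],[0,0,-4,0,0,0],[0,0,-5,0,0,0],[0,0,-5,0,0,0]],
])

```text
time_s: 13.3
tcp_pos: [0.4508, -0.1285, 0.0771]
ee_rot: [[-0.121, -0.001, 0.993], [-0.993, -0.0, -0.121], [0.0, -1.0, -0.001]]
wrist_force: [-0.0, -0.1, 0.2]
gripper_width: 0.005
```

```bash
python3 - <<'E'
from h import *
from station import sense
s=sense(); t=s['tcp_pos']; print(s['time_s'],t,s['wrist_force'])
hub=np.array([.523,-.171]); r=.073
for ph in np.radians([2,10,20,30,40,50,60,70,80,85,90,94]):
    a=np.pi-.119+ph; u=np.array([np.cos(a),np.sin(a)]); tt=np.array([-u[1],u[0]])
    m=.45*ph; d=.009+.015*np.cos(m)+.0095*np.sin(m)
    p=hub+r*u-d*tt; print(np.degrees(ph).round(),((p-t[:2])*100).round(2),round(.55*ph,2))
E
```

```text
13.3 [ 0.45082852 -0.12853232  0.077052  ] [-0.01174991 -0.12258177  0.23166634]
2.0 [ 0.15 -1.23] 0.02
10.0 [-0.21 -2.19] 0.1
20.0 [-0.47 -3.45] 0.19
30.0 [-0.51 -4.75] 0.29
40.0 [-0.33 -6.05] 0.38
50.0 [ 0.08 -7.31] 0.48
60.0 [ 0.71 -8.49] 0.58
70.0 [ 1.54 -9.55] 0.67
80.0 [  2.55 -10.46] 0.77
85.0 [  3.11 -10.85] 0.82
90.0 [  3.71 -11.18] 0.86
94.0 [  4.21 -11.41] 0.9
```

Request:
carry_out([
  [[0.1,-0.6,0,0,0,0],[0.15,-1.2,0,0,0,0.02],[0,-1.7,0,0,0,0.06],[-0.2,-2.2,0,0,0,0.1],[-0.35,-2.8,0,0,0,0.14],[-0.47,-3.45,0,0,0,0.19],[-0.5,-4.1,0,0,0,0.24],[-0.5,-4.75,0,0,0,0.29],[-0.45,-5.4,0,0,0,0.34],[-0.33,-6.05,0,0,0,0.38],[-0.33,-6.05,0,0,0,0.38]],
])

```text
time_s: 14.68
tcp_pos: [0.4481, -0.1896, 0.078]
ee_rot: [[0.255, 0.001, 0.967], [-0.967, -0.0, 0.255], [0.0, -1.0, 0.001]]
wrist_force: [0.0, -0.0, 0.6]
gripper_width: 0.005
```

```bash
python3 look.py wrist 11
```

```text
14.675 [ 0.44810467 -0.18962345  0.07801778] [ 0.02553729 -0.02584433  0.6099453 ] [-0.03039056 -0.03723702  0.00784883]
```

View pics/wrist11.png

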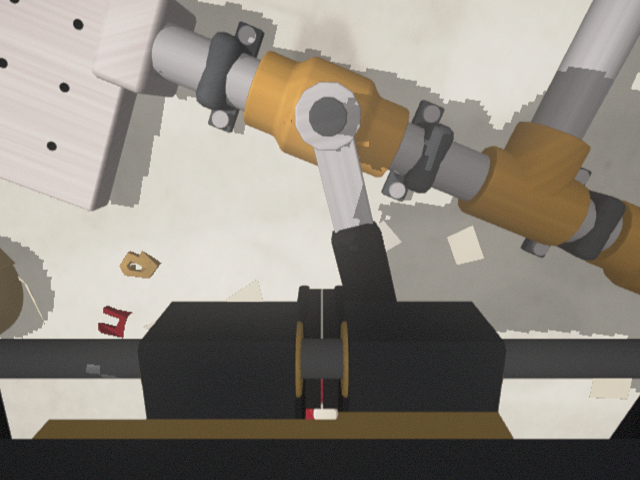

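Request:
carry_out([
  [[0.2,-0.65,0,0,0,0.05],[0.4,-1.25,0,0,0,0.1],[0.7,-1.85,0,0,0,0.15],[1.05,-2.45,0,0,0,0.2],[1.45,-3.0,0,0,0,0.25],[1.87,-3.5,0,0,0,0.29],[2.35,-3.95,0,0,0,0.34],[2.88,-4.4,0,0,0,0.39],[3.15,-4.6,0,0,0,0.41],[3.45,-4.8,0,0,0,0.44],[3.45,-4.8,0,0,0,0.44]],
])

```text
time_s: 16.1
tcp_pos: [0.4815, -0.2372, 0.0771]
ee_rot: [[0.642, -0.001, 0.766], [-0.766, 0.0, 0.642], [-0.001, -1.0, -0.001]]
wrist_force: [-2.2, 2.9, -1.5]
gripper_width: 0.005
```

```bash
python3 look.py wrist 12
```

```text
16.1 [ 0.48154168 -0.23717634  0.07714903] [-2.20997778  2.86119576 -1.52313816] [0.67891746 0.69651397 0.0366707 ]
```

View pics/wrist12.png

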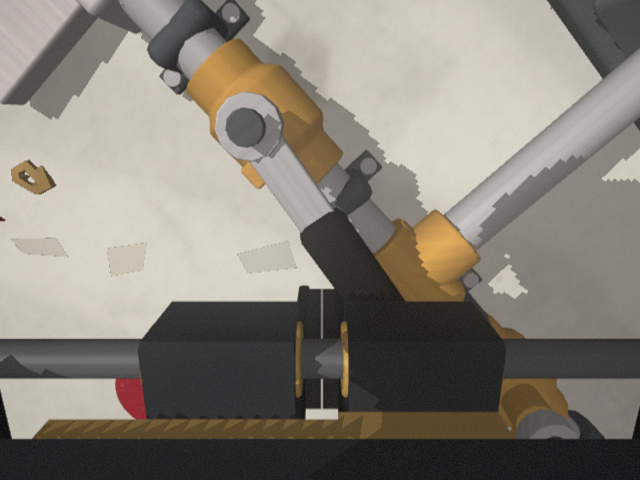

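Request:
carry_out([
  [[0.15,-0.05,0,0,0,0],[0.3,-0.1,0,0,0,0],[0.45,-0.12,0,0,0,0],[0.45,-0.12,0,0,0,0]],
])

```text
time_s: 16.65
tcp_pos: [0.4864, -0.2387, 0.0773]
ee_rot: [[0.643, -0.001, 0.766], [-0.766, -0.0, 0.643], [-0.0, -1.0, -0.001]]
wrist_force: [-4.1, 0.4, -2.5]
gripper_width: 0.008
```

Request:
carry_out([
  [[0.15,-0.02,0,0,0,0],[0.3,-0.04,0,0,0,0],[0.3,-0.04,0,0,0,0]],
])

```text
time_s: 17.02
tcp_pos: [0.4899, -0.2391, 0.0777]
ee_rot: [[0.643, 0.0, 0.766], [-0.766, -0.0, 0.643], [0.001, -1.0, -0.0]]
wrist_force: [-4.2, -1.0, -1.4]
gripper_width: 0.003
```

Still moving at about 4 N, so it is not at the stop yet; I'll continue.

Request:
carry_out([
  [[0.15,-0.02,0,0,0,0],[0.3,-0.04,0,0,0,0],[0.3,-0.04,0,0,0,0]],
])

```text
time_s: 17.4
tcp_pos: [0.4917, -0.2394, 0.0776]
ee_rot: [[0.643, -0.002, 0.766], [-0.766, 0.0, 0.643], [-0.002, -1.0, -0.002]]
wrist_force: [-5.9, -0.7, 0.1]
gripper_width: 0.005
```

Request:
carry_out([
  [[0.15,-0.02,0,0,0,0],[0.3,-0.04,0,0,0,0],[0.3,-0.04,0,0,0,0]],
])

```text
time_s: 17.77
tcp_pos: [0.492, -0.2395, 0.0774]
ee_rot: [[0.642, -0.008, 0.766], [-0.766, 0.001, 0.642], [-0.006, -1.0, -0.006]]
wrist_force: [-11.7, -1.8, 5.2]
gripper_width: 0.002
```

```bash
python3 look.py wrist 13
```

```text
17.775 [ 0.49196619 -0.23945081  0.077439  ] [-11.66690032  -1.81202593   5.21153978] [-0.37214877  3.19987467 -0.02960662]
```

View pics/wrist13.png

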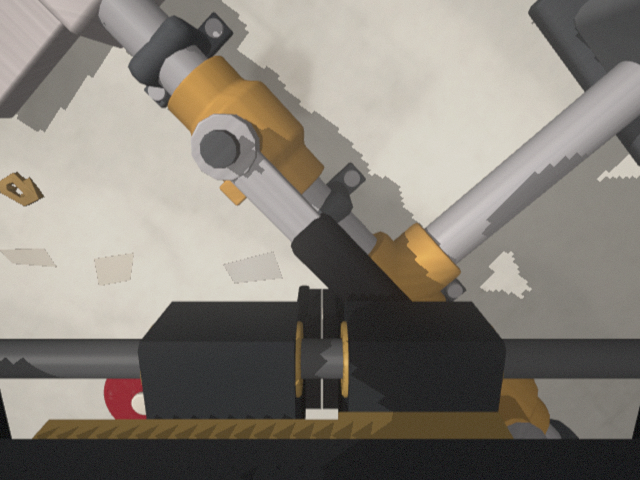

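Request:
carry_out([
  [[0.15,-0.02,0,0,0,0],[0.15,-0.02,0,0,0,0]],
])

```text
time_s: 18.08
tcp_pos: [0.4921, -0.2395, 0.0774]
ee_rot: [[0.642, -0.011, 0.767], [-0.767, 0.002, 0.642], [-0.009, -1.0, -0.007]]
wrist_force: [-13.0, -0.1, 6.4]
gripper_width: 0.01
```

Request:
carry_out([
  [[-0.5,0.05,0,0,0,0],[-1.5,0.15,0,0,0,0],[-3,0.3,0,0,0,0],[-3.5,0.3,2,0,0,-0.1],[-3.5,0.3,6,0,0,-0.2],[-3.5,0.3,11,0,0,-0.3],[-3.5,3,15,0,0,-0.45],[-4.5,8,18,0,0,-0.6],[-6,13,18,0,0,-0.75],[-8,18,18,0,0,-0.9],[-8,23,18,0,0,-0.9],[-8,28,18,0,0,-0.9],[-8,33,18,0,0,-0.9],[-8,38,18,0,0,-0.9],[-8,43,18,0,0,-0.9],[-8,48,18,0,0,-0.9],[-8,53,18,0,0,-0.9],[-8,53,18,0,0,-0.9]],
])

```text
time_s: 20.32
tcp_pos: [0.4171, 0.2934, 0.2575]
ee_rot: [[-0.197, 0.001, 0.98], [-0.98, 0.002, -0.197], [-0.002, -1.0, 0.001]]
wrist_force: [-0.3, -0.2, 1.2]
gripper_width: 0.005
```

```bash
python3 look.py top 14 300 170 230 172; python3 look.py scene 14 240 190 220 165; python3 - <<'E'
import cv2
a=cv2.imread("pics/top14.png");cv2.imwrite("pics/top14d.png",cv2.resize(a[205:305,300:400],None,fx=6,fy=6,interpolation=cv2.INTER_CUBIC))
a=cv2.imread("pics/scene14.png");cv2.imwrite("pics/scene14d.png",cv2.resize(a[210:310,250:380],None,fx=6,fy=6,interpolation=cv2.INTER_CUBIC))
E
```

```text
20.325 [0.41706117 0.29336237 0.25747363] [-0.32065331 -0.2135886   1.22325147] [-0.08216683  0.0407114   0.0179539 ]
20.375 [0.41680035 0.29165631 0.25743806] [ 0.03266449 -0.15839597 -0.66031676] [-0.08548711  0.03876335  0.01621861]
```

View pics/top14c.png

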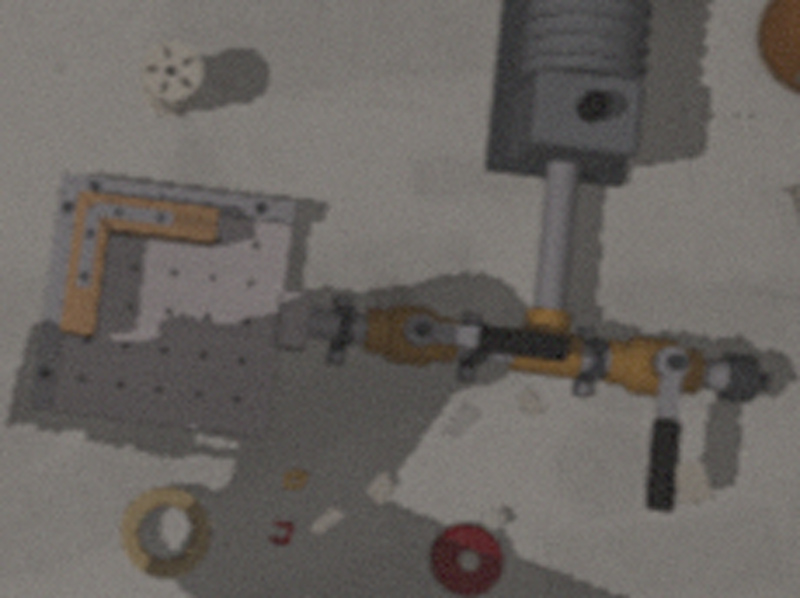

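View pics/scene14d.png

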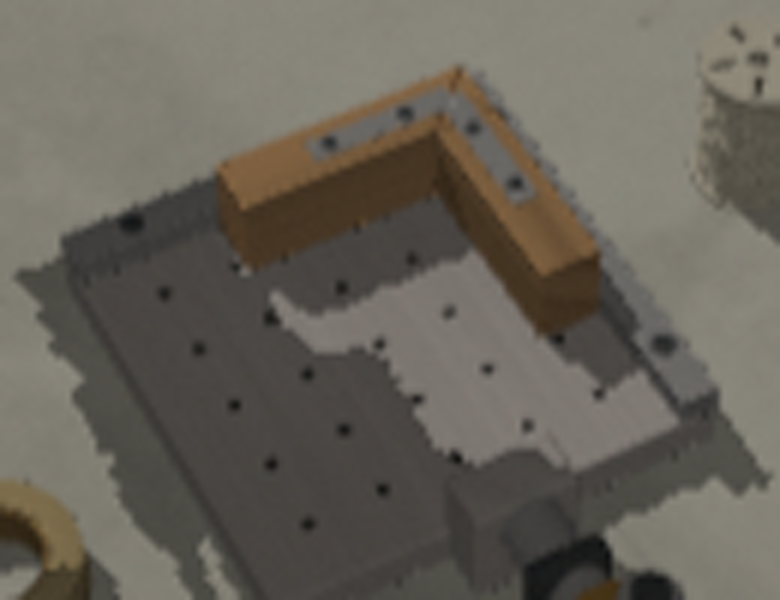

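View pics/top14d.png

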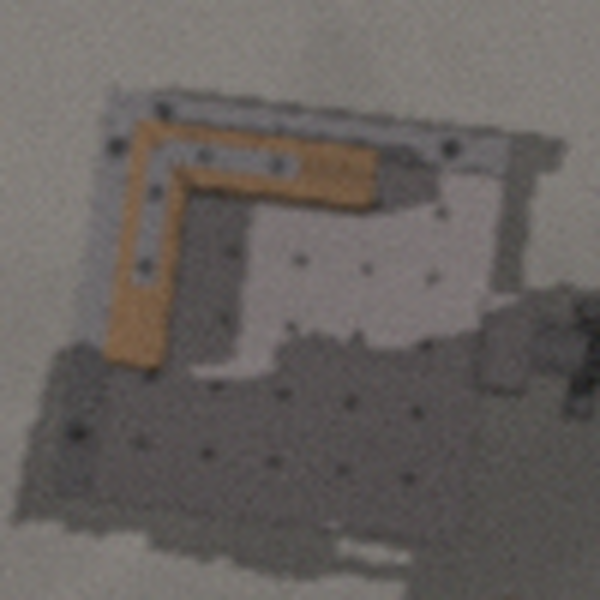

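View pics/scene14.png

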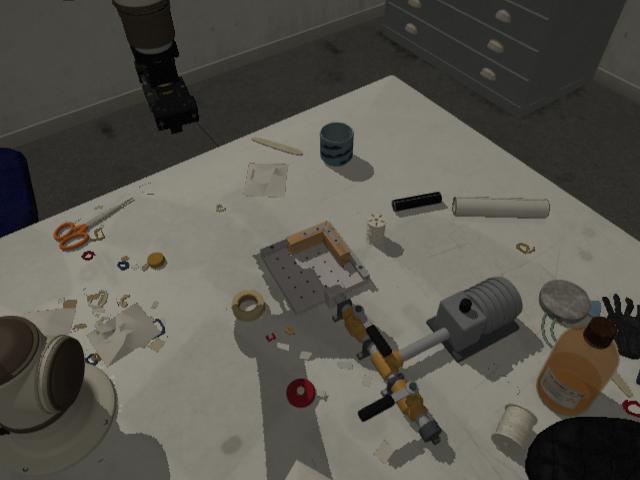

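```bash
python3 - <<'E'
import cv2
a=cv2.imread("pics/wrist9.png");cv2.imwrite("pics/w9a.png",cv2.resize(a[155:305,275:435],None,fx=5,fy=4,interpolation=cv2.INTER_CUBIC))
cv2.imwrite("pics/w9b.png",cv2.resize(a[150:270,420:580],None,fx=5,fy=5,interpolation=cv2.INTER_CUBIC))
E
```

```text
(no output)
```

View pics/w9a.png

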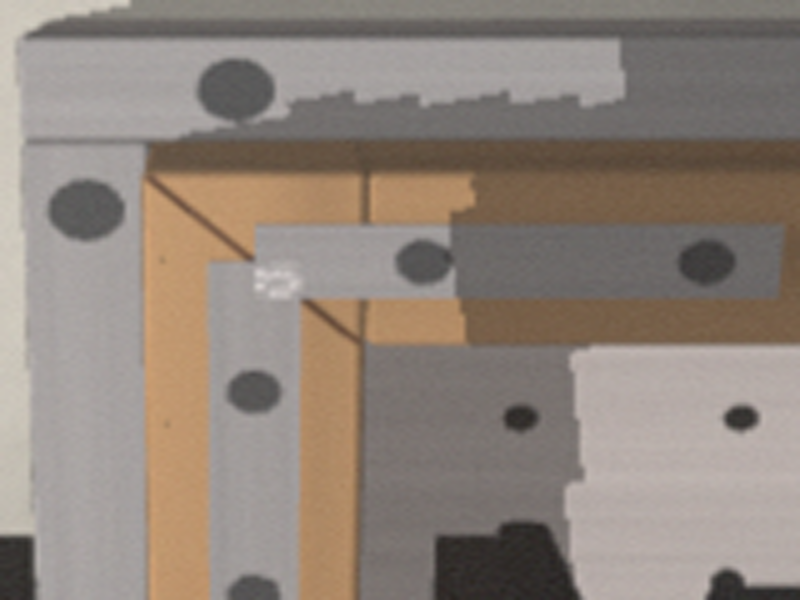

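View pics/w9b.png

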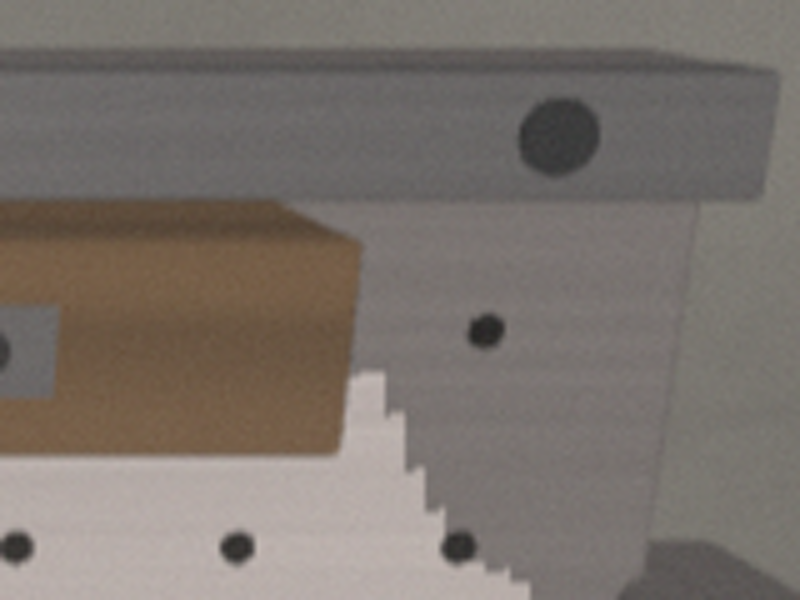

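```bash
python3 - <<'E'
from h import *
c=cam(pickle.load(open("wrist9.pkl","rb")))
a=lambda u,v:np.array([275+(u+.5)/5-.5,155+(v+.5)/4-.5]); b=lambda u,v:px(u,v,5,420,150)
U=lambda p,z:up(c,p,z)[:2]
f1=U(a(147,141),.03); f2=U(b(762,199),.03); f3=U(a(147,590),.03)
X=np.array([-(f2-f1)[1],(f2-f1)[0]]); X/=np.linalg.norm(X)
if X[0]<0:X=-X
Y=np.array([-X[1],X[0]])
print("yaw fence",np.arctan2(X[1],X[0]))
for n,p in(("corner",U(a(147,172),.054)),("-y end",U(b(361,240),.054)),("-x side",U(a(149,590),.054)),("fence y low",f3),("back mid bottom edge",U(a(400,172),.054))): print(n,((p-f1)@X*1000).round(2),((p-f1)@Y*1000).round(2))
E
```

```text
yaw fence -0.11857108522868746
corner -0.25 -0.98
-y end -0.41 -99.99
-x side -59.98 -0.42
fence y low -70.63 0.93
back mid bottom edge -0.29 -27.67
```

```bash
python3 - <<'E'
from h import *
c=cam(pickle.load(open("wrist9.pkl","rb")))
a=lambda u,v:np.array([275+(u+.5)/5-.5,155+(v+.5)/4-.5])
U=lambda p,z:up(c,p,z)[:2]
X=np.array([np.cos(.1186),-np.sin(.1186)]);Y=np.array([-X[1],X[0]])
for o,i,f in(((20,45),(147,45),(147,172)),((35,530),(147,530),(149,530))):
    print((U(a(*o),.03)@Y-U(a(*f),.054)@Y)*1000,"want 15;  visible fence width",(U(a(*o),.03)-U(a(*i),.03))@Y*1000)
E
```

```text
15.329779980628427 want 15;  visible fence width 14.534393264176662
15.204306741949031 want 15;  visible fence width 13.873253370355215
```

```bash
python3 - <<'E'
from station import ticket, sense
print(ticket.finish_job()); print(sense()['time_s'])
E
```

```text
the job is handed in; nothing more can be done
None
the job is handed in; nothing more can be done
```

The frame corner is seated in the fenced corner of the plate and the plate valve is open against its stop. I handed the job in at about 20 s; no verdict was reported.

**Frame corner:** I gripped it by one arm, set it down a few millimetres short of the fences and loosened the grip. I then pushed it against the +y fence, the +x fence and the +y fence again, with about 6 N each time until it stopped moving. The wrist picture taken straight after release shows it flush on both faces to about 0.3 mm, which is the limit of that measurement. The last top and scene pictures show it in the same place.

**Plate valve:** I pushed the lever round with closed fingers. It moved at about 4 N, then stopped while the force rose to 13 N. In the final top picture it lies along its pipe.

**Rest of the scene:** The spare valve is still shut, the spool and tape roll look unmoved, and the arm was well clear and touching nothing at hand-in.

**Disagreements:** The two fixed cameras differed by 1–2 mm on positions, so I placed from the wrist camera and by contact. One first reading of the +y gap came out at about 1 mm. I put that down to the frame's top edge hiding the fence edge; measuring from the fence's outer edge instead gave 15.2–15.3 mm against the expected 15 mm. I took no close-up of the frame corner after turning the valve.

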